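# Mesh the grinding cup on a press-to-run tea mill and hold it down

### The job

The tea mill runs only while its grinding cup is held pushed down. Lift the filled steel cup off the shelf and, keeping it upright, lower its black collar into the round well of the white mill base; without forcing it, lean on it lightly and turn it until you feel its splines drop over the drive coupling, then push it down against the sprung switch ring as far as it goes. Leave everything else on the shelf where it stands, and finish while still holding the cup pushed fully down: do not let go.

Things in the scene. Friction and masses are not known exactly. Their poses are not given: they have to be found in the camera images.
- mill: Motor base of the tea mill: white round tapering housing with a steel band, fixed to the shelf, 116 mm across at the foot, 94 mm at the top, 112 mm tall, running light on its -x side. Origin: centre of its underside, on the shelf; z up along the axis of its well. The well: a funnel 77 mm wide at z 112 narrows to a 65 mm bore at z 106, which goes down to a floor at z 84.
- mill_mouth (a point): Centre of the mouth of the mill's well, 112 mm above the mill's underside; axes as the mill's.
- mill_drive (a point): On the well's axis, level with the flat spline tops (103 mm above the mill's underside) of the dark drive coupling: 22 mm hub, six splines 60 degrees apart, 6.4 mm wide, 44 mm across. Its angle is untracked and random. Gears hold it stiffly (0.3 N m turns it): a cup leaning on it with 5 to 10 N turns over it without taking it along; once meshed it may turn with the cup, unharmed.
- switch (a joint): Downward travel of the grey switch ring in the well, m: 0 at rest, 0.007 fully down. A flat ring 49 mm inside, 63 mm outside; its top is 92 mm above the mill's underside at rest, 85 mm fully down. A spring pushes it up with 4 N at the start, 13 N fully down; the cup's weight alone does not move it. Only a meshed cup reaches it.
- cup: Closed, filled grinding cup, loose: plain steel cup upside down on a ribbed black collar. 106 mm tall; collar 62 mm across up to 28 mm height, steel part 59 mm across from there to 98 mm, then rounded. Mass 0.17 to 0.34 kg. Origin: centre of the collar's underside; z up. Above the mill's origin it is 101 mm high resting unmeshed on the coupling, 92 mm meshed on the ring, 85 mm pushed fully down.
- cup_splines (a point): Centre of the lower edge of the cup's six inward splines, 2 mm above the cup's origin, in its open underside (49 mm wide, 21 mm deep). They lie 60 degrees apart, 6.4 mm wide, from 15 to 24.5 mm radius, one along the cup's +x, and fit between the coupling's splines with 5 degrees of play either way: a turn of 60 degrees always passes through mesh, and the cup can then drop.
- cup_grip (a point): On the cup's axis, 80 mm above its origin, 26 mm below its top: a good height to grip the steel part (59 mm), from above, at any yaw.
- kettle: Steel kettle with a twist-lock lid and an arched handle, loose, 184 mm across, 222 mm to the top of the handle; spout along +x to 140 mm. Origin: centre of its underside. Bystander.
- teapot: Cream ceramic teapot, loose, 144 mm across, 135 mm tall, spout along +x to 115 mm, handle along -x to 110 mm. Origin: centre of its underside. Bystander.
- bowl_a: Pale melamine bowl, loose, 128 mm across, 52 mm tall, towards the rear of the shelf. Origin: centre of its underside. Bystander.
- bowl_b: Pale melamine bowl like the other, 128 mm across, 52 mm tall, at the front left of the shelf. Origin: centre of its underside. Bystander.
- tin: Round aluminium tea tin with a cap, loose, 75 mm across, 88 mm tall (wider and shorter than the cup, no black collar). Origin: centre of its underside. Bystander.
- scoop: Aluminium tea scoop lying on the shelf, loose, 160 mm long, 40 mm wide, 28 mm high; bowl along +x, handle along -x. Origin: near its middle, underside. Bystander.
- clamp: Small steel screw clamp fixed to the left (+y) end of the shelf, holding a wooden spatula upright; the spatula's top is 295 mm above the shelf. Origin: centre of its underside. Bystander.
- shelf: The shelf: a birch drawer front lying on feet, 420 mm (x) by 1040 mm (y), its top 30 mm above the work surface, fixed. Origin: centre of its footprint at work-surface height.
Mind the look-alikes: they are no part of the job. What is shaped like the cup but green, orange or pink is not meant.

How it is judged (in metres and radians):
On the way, in this order (a step that is already met when the one before it is completed fails the run):
1. the cup is lifted clear of the shelf in the gripper (height (world z) of cup above 0.09 m and contact force between the fingers and cup above 2 N), for 0.1 s.
2. the cup stands upright in the well with its splines dropped over the coupling (z of cup in the frame of mill below 0.0955 m and horizontal distance between cup and mill below 0.004 m and angle between cup's own z axis and vertical below 0.08 rad), for 0.2 s.
At the end, for the whole second after the job is handed in: The cup is meshed on the coupling, upright (within 3.4 degrees) and within 4 mm of the well's axis, its lower edge less than 88.5 mm above the mill's underside, with the switch ring pressed more than 4.5 of its 7 mm, and the fingers still hold it there (more than 3 N on it), at rest (z of cup in the frame of mill below 0.0885 m and horizontal distance between cup and mill below 0.004 m and angle between cup's own z axis and vertical below 0.06 rad and value of joint switch above 0.0045 m and contact force between the fingers and cup above 3 N and linear speed of cup below 0.02 m/s); the arm keeps its last pose, push and grip.
It fails at once if the kettle or teapot is moved by more than 20 mm or tipped over (distance of any of kettle, teapot from where it was at the start of the episode above 0.02 m or angle between any of kettle, teapot's own z axis and vertical above 0.35 rad).
It fails at once if a bowl, the tin or the scoop is moved by more than 20 mm or tipped over (distance of any of bowl_a, bowl_b, tin, scoop from where it was at the start of the episode above 0.02 m or angle between any of bowl_a, bowl_b, tin, scoop's own z axis and vertical above 0.35 rad).
It fails at once if the spatula or its clamp is struck (contact force between the arm and clamp above 2 N).
It fails at once if the cup is forced against the mill (contact force between cup and mill above 50 N).
It fails at once if the cup is tipped far over (angle between cup's own z axis and vertical above 0.6 rad).
It also fails if it takes over 43 s, if anything falls off the work surface, if the arm or the gripper's body presses on something with over 40 N, if the wrist force passes 120 N, or if a joint passes its speed limit or range.

### The arm

A 6-joint arm with a two-finger parallel gripper is mounted at the origin on the work surface. World frame = base frame: x ahead of the robot, y to its left, z up, the work surface at z = 0. Lengths are in mm, angles in rad, forces in N, time in s.
With the tool pointing down it reaches from about 250 to 800 mm from the base axis. Payload 3.9 kg.
Tool frame: the origin (TCP) lies at the very end of the fingers, on their centre line; the grasp point (between the pads) lies 19 mm behind it (ctrl.grip_depth is the distance from the TCP to the grasp point, in mm); z points along the fingers, y is the direction in which the jaws open and shut (so a half turn about z gives the same grasp; the last joint's range is limited). The gripper opens to 85 mm and grips with 20 to 120 N. Pads are 22 mm wide; open, the fingers measure 114 mm over their backs; the gripper's body (76 mm by 85 mm) begins 54 mm behind the grasp point. The pads swing forward as they close: fully open they stand 13 mm farther back than shut.
Start: joints at [1.346, 0.26, -0.138, 1.173, 0, 1.571], TCP at [117.025, 511.782, 231.304] pointing down, gripper open.
Joint ranges: [-2.78, 2.78], [-0.83, 1.72], [-1.28, 1.37], [-1.9, 2.12], [-1.57, 1.48], [-3.14, 3.14]. Speed limits (rad/s): [2.57, 2.57, 3.14, 3.14, 3.14, 3.14].

### API

Orientations are given as a unit quaternion [x, y, z, w].
In Python, from rig import ctrl gives the robot as it stands. The module is installed in compiled form; this text tells all that it offers.
- The arm moves only by the tool drive_tool, never from a script. Its argument "moves" is a list of rows, each a list of 3 entries, a list of its own where there are three numbers: the shift along the tool's x, y, z as a fraction of full scale, then the turn, a rotation vector about the tool's x, y, z as a fraction of full scale, then the closure, from -1 (fully open) to 1 (shut). In form: [[[x, y, z], [wx, wy, wz], jaw], ...]. A call has 1 to 12 rows; each row is the pose to reach, as a shift and turn from the pose measured when the call began, along the tool's axes at that moment, turning the shorter way round; what a row does not reach only later rows make up. Full scale, the value 1, is 0.15 m for a shift and 2 pi rad for a turn. A row lasts 1/10 s, in which the tool goes at most 50 mm and 8.59 degrees, less where a joint would pass 70% of its speed; a pose out of reach is approached as far as the arm can. A call with a number of a shift or a turn outside -1 to 1 is refused whole. A call with a gripper value outside its range is refused whole. The fingers move at their own pace and stop on an object; the grip force is fixed at half the most. Time passes only in rows, so rows that repeat a pose let the fingers close. It gives the time, the measured TCP pose, the force and the opening at its end, in the units of the state.
- ctrl.get_obs(): the state, without advancing time (a new reading comes with each control period).
- ctrl.capture(name): name is "scene" or "top" or "wrist"; returns a dict with "frame" (420x560x3 uint8, red, green, blue), "intrinsics" (3x3 intrinsics, pixels), "R" (3x3) and "t" (3): a world point X has camera coordinates R X + t. Camera axes: x right, y down, z forward; pixel columns grow to the right and rows downward; lengths in mm; the calibration is good to about 2 mm. A picture is of the moment at which its call begins. There is no depth.
- ctrl.job_done(): hands the job in, once; it reports no verdict.
The state is a dict: "t": time; "qpos": joint angles; "dq": joint speeds; "effort": joint torques, N m; "position": TCP position; "eef_rot": TCP orientation; "contact_force": force on the tool from outside, world axes, zero at the start; "ft_torque": the same for the moment, N m; "width": finger opening in mm.
Only numpy, scipy, OpenCV 4.12 (cv2) and the standard library are available. Lean on these libraries where they do the work, as an engineer would, in place of code of your own. Each camera call takes 0.05 s, during which the arm holds its last target. There are 200 camera calls.

## Working session

There is one attempt and no reset: what is moved stays moved. The work goes in short steps, Python scripts to look and compute and a tool call to move; the robot and the scene stay as the last step left them, time stands still between calls to the robot, and variables do not carry over. Pictures are saved under pics/ and viewed, about 8 in all and at most 12, crops included, and the job is handed in when it is done.

Besides the shell and the picture viewer there is one more tool, called after "Emit:" as a command line: name --argument value ..., lists and objects as JSON in quotes. drive_tool: Moves the arm, as the interface text tells. Shift numbers are shares of 0.15 m and turn numbers shares of 2 pi rad, none past 1 either way. Its arguments: {"type":"object","properties":{"moves":{"type":"array","items":{"type":"array"}}},"required":["moves"]}

```bash
mkdir -p pics
cat > h.py <<'E'
import numpy as np,cv2
from rig import ctrl
def cap(n,f):
    c=ctrl.capture(n); np.savez(f'pics/{f}.npz',**{k:np.array(v) for k,v in c.items()})
    cv2.imwrite(f'pics/{f}.png',np.array(c['frame'])[:,:,::-1]); return c
def ld(f): return dict(np.load(f'pics/{f}.npz'))
def ray(c,u,v,z):
    K,R,t=(np.array(c[k]) for k in('intrinsics','R','t')); o=-R.T@t; d=R.T@np.linalg.inv(K)@[u,v,1]
    return o+d*(z-o[2])/d[2]
def proj(c,X):
    K,R,t=(np.array(c[k]) for k in('intrinsics','R','t')); p=K@(R@np.array(X,float)+t); return p[:2]/p[2]
E
python3 - <<'E'
from h import *
a=cap('scene','s0');b=cap('top','t0')
for c in(a,b): print(-np.array(c['R']).T@c['t'],np.array(c['intrinsics'])[0,0])
o=ctrl.get_obs();print(o)
E
```

```text
[1089.19261155  736.6030641  1370.36536571] 475.7423743219414
[ 275.14151102   46.16572133 1276.60460053] 382.00385989248394
{'t': 0.1, 'qpos': array([ 1.34599383e+00,  2.60621964e-01, -1.39258788e-01,  1.17275878e+00,
        7.07274083e-06,  1.57081973e+00]), 'dq': array([ 0.00023379, -0.00118264,  0.00472254,  0.00101385,  0.00093709,
       -0.00089809]), 'effort': array([-5.62550613e-04, -4.06509304e+01,  2.54527760e+01,  1.01604365e-02,
       -3.13039800e-05,  1.50092495e-05]), 'position': array([116.88312621, 511.15893243, 230.53919422]), 'eef_rot': array([ 1.12176300e-01,  9.93687893e-01, -9.15392328e-04, -1.06874727e-04]), 'contact_force': array([-0.56911479, -0.48211181, -1.02055307]), 'ft_torque': array([0.00847738, 0.04868882, 0.03047955]), 'width': 85.8523691285641}
```

View pics/s0.png

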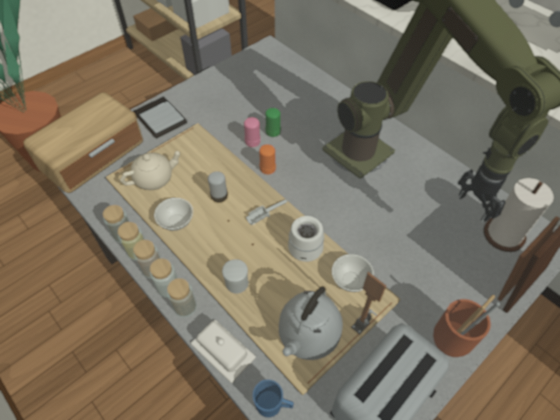

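View pics/t0.png

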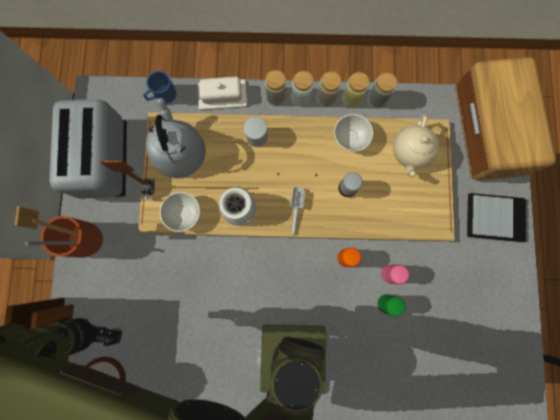

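Candidates for the cup, as scene / top pixels:
- Steel with a black collar: (218,186) / (350,184)
- Tin, wider and with no collar: (236,277) / (256,131)
- Orange: (267,158) / (350,257)
- Pink: (252,131) / (397,274)
- Green: (272,122) / (392,306)

By the description I choose the first. The mill is at (306,238) / (237,206). Next is a close crop to check the choice and measure.

Run:
```python
from h import *
a=cv2.imread('pics/s0.png');b=cv2.imread('pics/t0.png')
def cr(i,u,v,r=26): return cv2.resize(i[v-r:v+r,u-r:u+r],(400,300) if 0 else (300,300),interpolation=cv2.INTER_CUBIC)
im=np.vstack([np.hstack([cr(a,218,186),cr(a,306,238)]),np.hstack([cr(b,350,184),cr(b,237,206)])])
cv2.imwrite('pics/c0.png',im)
A=ld('s0');B=ld('t0')
print('cup base guess',ray(A,219,195,30),ray(B,347,190,30)); print('mill',ray(A,307,225,142),ray(B,237,204,142))
```

```text
cup base guess [ 549.07915278 -168.80323306   30.        ] [ 545.66943371 -166.87047748   30.        ]
mill [464.53099756 184.06842832 142.        ] [470.04918965 183.81565732 142.        ]
```

View pics/c0.png

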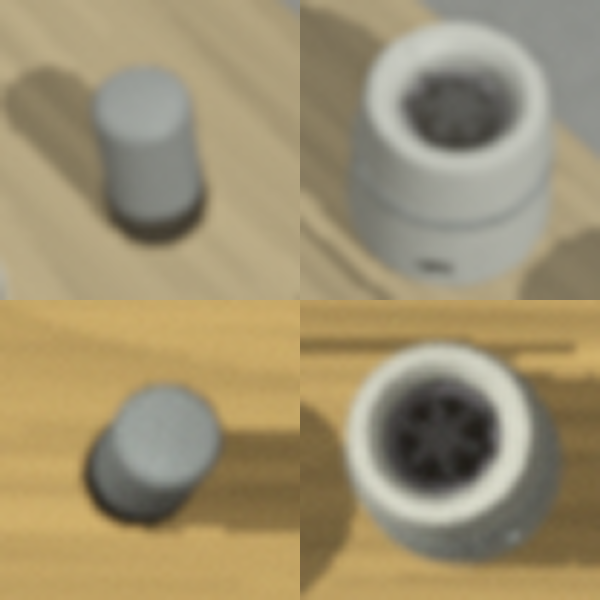

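The choice holds: a steel cup on a black collar, with its top disc at about top (352.2,181.0) and scene (216.4,177.5). The mill rim is at about top (234.5,202.8) and scene (307,228).

Run:
```python
from h import *
A=ld('s0');B=ld('t0')
print('cup',ray(A,216.4,177.5,134),ray(B,352.2,181,134)); print('mill',ray(A,307,228.1,142),ray(B,234.5,202.8,142))
# coupling hub, z 133
print('hub',ray(A,306+153*.1733-26.4,238+108*.1733-26.4,133),ray(B,237+139*.1733-26.4,206+138*.1733-26.4,133))
print('others',ray(B,175,150,60),ray(B,180,212,60),ray(B,298,198,40),ray(B,147,187,150))
```

```text
cup [ 551.39398196 -163.10650282  134.        ] [ 551.6516312  -165.06748343  134.        ]
mill [472.63375937 192.36501769 142.        ] [473.53362029 191.51360401 142.        ]
hub [475.94490453 192.45164528 133.        ] [472.91488989 191.9966276  133.        ]
others [660.18363773 406.52832873  60.        ] [453.41865389 376.37515056  60.        ] [512.6005512   -3.83795101  40.        ] [513.9432529  456.51336178 150.        ]
```

Emit:
drive_tool --moves '[[[-0.765, -0.748, 0], [0, 0, 0], -1], [[-0.765, -0.748, 0], [0, 0, 0], -1], [[-0.765, -0.748, 0], [0, 0, 0], -1], [[-0.765, -0.748, 0], [0, 0, 0], -1]]'

```text
t: 0.5
position: [204.5, 371.7, 230.2]
eef_rot: [0.114, 0.993, -0.003, -0.0]
contact_force: [-0.0, 0.1, 0.2]
width: 85.4
```

Emit:
drive_tool --moves '[[[-0.765, -0.748, 0], [0, 0, 0], -1], [[-0.765, -0.748, 0], [0, 0, 0], -1], [[-0.765, -0.748, 0], [0, 0, 0], -1], [[-0.765, -0.748, 0], [0, 0, 0], -1]]'

```text
t: 0.9
position: [291.9, 233.5, 230.7]
eef_rot: [0.116, 0.993, -0.003, 0.0]
contact_force: [-0.5, 0.2, -0.1]
width: 85.2
```

Run:
```python
from h import *
c=cap('wrist','w0'); print(-np.array(c['R']).T@c['t'],np.array(c['R'])[2],np.array(c['intrinsics'])[0,0],proj(c,[473,192,142]),ctrl.get_obs()['position'])
```

```text
[226.446874  249.9467237 372.7306576] [ 0.2586489  -0.06730593 -0.96362371] 351.7529352694265 [284.55608031 427.18966543] [292.25505645 233.36524787 230.79779367]
```

View pics/w0.png

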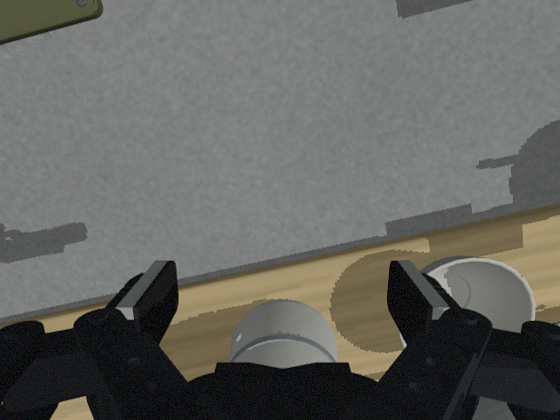

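Emit:
drive_tool --moves '[[[-0.765, -0.728, 0], [0, 0, 0], -1], [[-0.765, -0.728, 0], [0, 0, 0], -1], [[-0.765, -0.728, 0], [0, 0, 0], -1], [[-0.765, -0.728, 0], [0, 0, 0], -1]]'

```text
t: 1.35
position: [381.0, 98.4, 231.7]
eef_rot: [0.119, 0.993, -0.004, 0.001]
contact_force: [0.0, -0.2, -0.0]
width: 85.4
```

Emit:
drive_tool --moves '[[[-0.765, -0.728, 0], [0, 0, 0], -1], [[-0.765, -0.728, 0], [0, 0, 0], -1], [[-0.765, -0.728, 0], [0, 0, 0], -1], [[-0.765, -0.728, 0], [0, 0, 0], -1]]'

```text
t: 1.75
position: [469.8, -37.0, 232.5]
eef_rot: [0.121, 0.993, -0.004, 0.002]
contact_force: [0.5, -0.1, 0.3]
width: 85.4
```

Emit:
drive_tool --moves '[[[-0.765, -0.728, 0], [0, 0, 0], -1], [[-0.765, -0.728, 0], [0, 0, 0], -1], [[-0.765, -0.728, 0], [0, 0, 0], -1], [[-0.765, -0.728, 0], [0, 0, 0], -1], [[-0.765, -0.728, 0], [0, 0, 0], -1], [[-0.765, -0.728, 0], [0, 0, 0], -1]]'

```text
t: 2.35
position: [554.3, -168.4, 233.4]
eef_rot: [0.12, 0.993, -0.003, 0.001]
contact_force: [0.5, 0.8, -0.2]
width: 85.4
```

```bash
cat >> h.py <<'E'
from scipy.spatial.transform import Rotation as Ro
def to(p):
    o=ctrl.get_obs();R=Ro.from_quat(o['eef_rot']);print('t',o['t'],'pos',o['position'].round(1),'F',np.round(o['contact_force'],1),'w',round(o['width'],1))
    print('shift',(R.inv().apply(np.array(p)-o['position'])/150).round(3)); z=R.as_matrix()[:,2]
    print('levelling turn',(R.inv().apply(np.cross(z,[0,0,-1]))/2/np.pi).round(4),'toolz',z.round(4),'q',o['qpos'].round(2))
E
python3 -c "
from h import *
to([551.5,-164.5,90])"
```

```text
t 2.35 pos [ 554.3 -168.4  233.4] F [ 0.5  0.8 -0.2] w 85.4
shift [0.027 0.026 0.956]
levelling turn [-0.0009  0.0004  0.    ] toolz [ 0.0012 -0.0064 -1.    ] q [-0.29  0.35 -0.    1.22 -0.01 -0.05]
```

Emit:
drive_tool --moves '[[[0.027, 0.026, 0.2], [-0.0009, 0.0004, 0], -1], [[0.027, 0.026, 0.4], [-0.0009, 0.0004, 0], -1], [[0.027, 0.026, 0.55], [-0.0009, 0.0004, 0], -1], [[0.027, 0.026, 0.55], [-0.0009, 0.0004, 0], -1], [[0.027, 0.026, 0.55], [-0.0009, 0.0004, 0], -1]]'

```text
t: 2.85
position: [550.7, -162.4, 151.4]
eef_rot: [0.119, 0.993, 0.0, -0.0]
contact_force: [0.8, -0.3, 0.1]
width: 85.4
```

```bash
python3 -c "
from h import *
c=cap('wrist','w1');print(proj(c,[551.5,-164.5,134]));to([551.5,-164.5,90])"
```

```text
[278.46453666 254.40613061]
t 2.9 pos [ 551.7 -163.1  152.3] F [ 0.4 -0.3  0.6] w 85.4
shift [-0.    -0.01   0.415]
levelling turn [-0.      0.0002 -0.    ] toolz [ 1.5e-03 -4.0e-04 -1.0e+00] q [-0.29  0.39 -0.16  1.02  0.   -0.05]
```

View pics/w1.png

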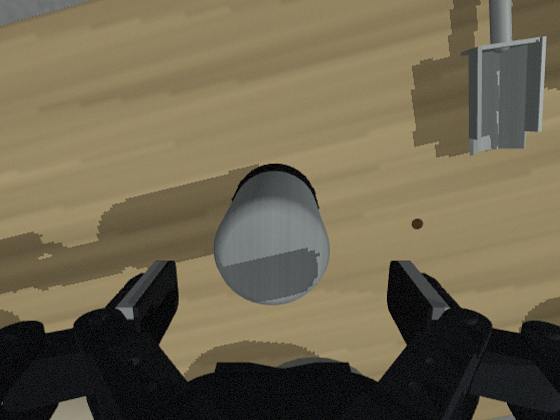

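The cup is between the open fingers. Its top disc spans columns 214–329 and rows ~190–304, so its centre is near (272,247), slightly left of the expected spot.

```bash
python3 -c "
from h import *
c=ld('w1')
for u,v in((272,247),(271.5,250)): print(ray(c,u,v,130))
print('edges',ray(c,214.5,247,128),ray(c,329,247,128), ray(c,272,304,128))
to([550,-167,90])"
```

```text
[ 548.53680975 -167.12908423  130.        ]
[ 550.03528034 -167.76237649  130.        ]
edges [ 542.46914609 -195.55166001  128.        ] [ 556.09316766 -139.44787633  128.        ] [ 580.63541995 -175.23805891  128.        ]
t 2.9 pos [ 551.7 -163.1  152.3] F [ 0.4 -0.3  0.6] w 85.4
shift [ 0.005 -0.028  0.415]
levelling turn [-0.      0.0002 -0.    ] toolz [ 1.5e-03 -4.0e-04 -1.0e+00] q [-0.29  0.39 -0.16  1.02  0.   -0.05]
```

Emit:
drive_tool --moves '[[[-0.002, -0.026, 0.1], [0, 0.0002, 0], -1], [[-0.002, -0.026, 0.25], [0, 0.0002, 0], -1], [[-0.002, -0.026, 0.38], [0, 0.0002, 0], -1], [[-0.002, -0.026, 0.415], [0, 0.0002, 0], -1], [[-0.002, -0.026, 0.415], [0, 0.0002, 0], -1], [[-0.002, -0.026, 0.415], [0, 0.0002, 0], -1]]'

```text
t: 3.5
position: [552.3, -167.1, 91.6]
eef_rot: [0.119, 0.993, -0.0, 0.001]
contact_force: [0.6, -0.4, 0.8]
width: 85.4
```

Emit:
drive_tool --moves '[[[0, 0, 0], [0, 0, 0], 1], [[0, 0, 0], [0, 0, 0], 1], [[0, 0, 0], [0, 0, 0], 1], [[0, 0, 0], [0, 0, 0], 1], [[0, 0, 0], [0, 0, 0], 1], [[0, 0, 0], [0, 0, 0], 1], [[0, 0, 0], [0, 0, 0], 1], [[0, 0, 0], [0, 0, 0], 1]]'

```text
t: 4.3
position: [553.5, -167.7, 93.3]
eef_rot: [0.119, 0.993, -0.001, 0.003]
contact_force: [-0.1, -1.0, 5.6]
width: 58.0
```

```bash
python3 -c "
from h import *
to([551,-167,90])"
```

```text
t 4.3 pos [ 553.5 -167.7   93.3] F [-0.1 -1.   5.6] w 58.0
shift [0.017 0.001 0.022]
levelling turn [-0.0001  0.001   0.    ] toolz [ 0.0056 -0.0021 -1.    ] q [-0.29  0.43 -0.25  0.88 -0.   -0.06]
```

Emit:
drive_tool --moves '[[[0, 0, -0.05], [0, 0, 0], 1], [[0, 0, -0.2], [0, 0, 0], 1], [[0, 0, -0.4], [0, 0, 0], 1], [[0, 0, -0.6], [0, 0, 0], 1], [[0, 0, -0.8], [0, 0, 0], 1], [[0, 0, -0.98], [0, 0, 0], 1], [[0, 0, -0.98], [0, 0, 0], 1], [[0, 0, -0.98], [0, 0, 0], 1]]'

```text
t: 5.1
position: [552.7, -167.4, 240.4]
eef_rot: [0.119, 0.993, -0.001, 0.003]
contact_force: [0.4, 0.5, -3.0]
width: 57.8
```

```bash
python3 -c "
from h import *
cap('wrist','w2')
to([508,47,240])"
```

```text
t 5.15 pos [ 551.9 -167.2  239.2] F [ 0.2  0.5 -3.5] w 57.7
shift [ 0.622  1.318 -0.009]
levelling turn [-0.0001  0.0006 -0.    ] toolz [ 0.0038 -0.0015 -1.    ] q [-0.29  0.34  0.    1.23 -0.   -0.06]
```

View pics/w2.png

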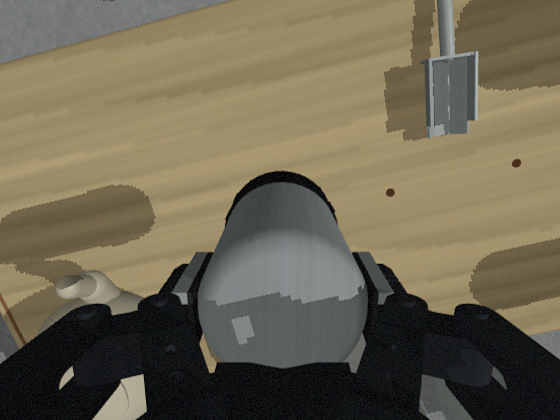

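The cup is held straight. The collar's arc tops out near (281,171), between columns 224 and 337. From this I work out the cup axis relative to the TCP, then travel.

```bash
python3 -c "
from h import *
c=ld('w2');o=ctrl.get_obs();R=Ro.from_quat(o['eef_rot']);e=ray(c,281,171,o['position'][2]-63.3)
print('edge in tool (expect x=31,y=0)',R.inv().apply(e-o['position']))
for u in(224,337): print(R.inv().apply(ray(c,u,222,o['position'][2]-63.3+28)-o['position']))
"
```

```text
edge in tool (expect x=31,y=0) [30.86637321 -0.73390181 63.17596157]
[  8.26422061 -31.04056858  35.28343249]
[ 8.3007847  29.19898569 35.25107938]
```

Emit:
drive_tool --moves '[[[0.25, 0.3, 0], [0, 0, 0], 1], [[0.4, 0.6, 0], [0, 0, 0], 1], [[0.5, 0.9, 0], [0, 0, 0], 1], [[0.5, 0.95, 0], [0, 0, 0], 1], [[0.5, 0.95, 0], [0, 0, 0], 1]]'

```text
t: 5.65
position: [511.6, -9.0, 237.2]
eef_rot: [0.117, 0.993, -0.001, 0.0]
contact_force: [0.1, -1.1, -4.1]
width: 57.9
```

```bash
python3 -c "
from h import *
to([560,190,240])"
```

```text
t 5.65 pos [511.6  -9.  237.2] F [ 0.1 -1.1 -4.1] w 57.9
shift [-0.005  1.365 -0.02 ]
levelling turn [-0.0002  0.0002  0.    ] toolz [ 7.0e-04 -1.3e-03 -1.0e+00] q [-0.02  0.23 -0.16  1.18 -0.    0.22]
```

Emit:
drive_tool --moves '[[[0, 0.3, 0], [0, 0, 0], 1], [[0, 0.6, 0], [0, 0, 0], 1], [[0, 0.85, -0.02], [0, 0, 0], 1], [[0, 0.85, -0.02], [0, 0, 0], 1]]'

```text
t: 6.05
position: [542.9, 117.7, 238.8]
eef_rot: [0.115, 0.993, 0.0, 0.0]
contact_force: [0.3, -0.5, -3.6]
width: 58.0
```

Emit:
drive_tool --moves '[[[0, 0.3, 0], [0, 0, 0], 1], [[0, 0.5, 0], [0, 0, 0], 1], [[0, 0.5, 0], [0, 0, 0], 1], [[0, 0.5, 0], [0, 0, 0], 1], [[0, 0.5, 0], [0, 0, 0], 1]]'

```text
t: 6.55
position: [559.8, 188.8, 238.0]
eef_rot: [0.116, 0.993, -0.001, -0.0]
contact_force: [-0.4, -0.8, -3.1]
width: 58.2
```

```bash
python3 -c "
from h import *
c=cap('wrist','w3');print(proj(c,[473,192,142]),proj(c,[473,192,133]))
to([473,192,240])"
```

```text
[255.87254192  79.90941505] [256.87234123  80.98719395]
t 6.6 pos [559.8 188.9 238.3] F [ 0.6 -0.5 -3.3] w 57.8
shift [ 0.568 -0.114 -0.011]
levelling turn [-0.0002 -0.     -0.    ] toolz [-4.0e-04 -1.1e-03 -1.0e+00] q [ 0.33  0.37  0.04  1.24 -0.    0.56]
```

View pics/w3.png

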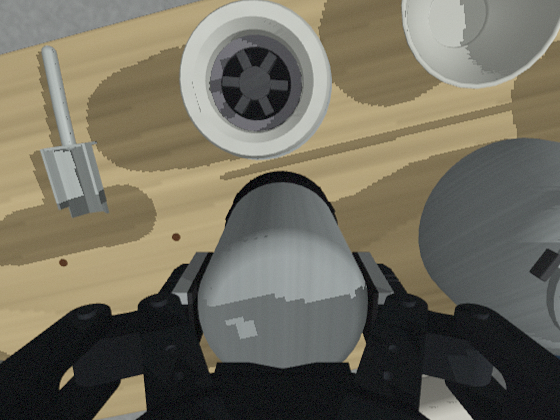

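The well is clear at about (256,81) and the hub at about (257,83). I refine both with ellipse fits.

```bash
python3 -c "
from h import *
c=ld('w3');g=cv2.cvtColor(c['frame'],cv2.COLOR_RGB2GRAY);hsv=cv2.cvtColor(c['frame'],cv2.COLOR_RGB2HSV)
K=proj(c,[473,192,142])
def fit(m,z,n):
    best=None
    for k in cv2.findContours(m.astype('uint8'),cv2.RETR_LIST,cv2.CHAIN_APPROX_NONE)[0]:
        if len(k)<60: continue
        e=cv2.fitEllipse(cv2.convexHull(k))
        if abs(e[0][0]-256)<15 and abs(e[0][1]-80)<15: print(n,np.round(e[0],1),np.round(e[1],1),ray(c,*e[0],z).round(1))
m=g>140; m[168:]=0
fit(m,142,'bright140'); m=g>165; m[168:]=0; fit(m,142,'bright165')
m=g<75; m[168:]=0; fit(m,133,'dark75'); m=g<45; m[168:]=0; fit(m,133,'dark45')
"
```

```text
bright140 [261.3  78.5] [105.9 111.6] [473.  195.6 142. ]
bright140 [242.   79.5] [178.6 637.5] [470.7 183.5 142. ]
bright165 [259.5  77.7] [107.8 125. ] [472.3 194.6 142. ]
bright165 [258.   73.2] [150.5 166.7] [469.4 194.3 142. ]
dark75 [258.4  77. ] [ 9.9 22.3] [470.8 193.6 133. ]
dark75 [255.7  83.1] [71.2 74.1] [474.1 190.9 133. ]
dark45 [255.7  83.2] [69.2 72.6] [474.2 190.9 133. ]
```

Emit:
drive_tool --moves '[[[0.2, -0.05, 0], [0, 0, 0], 1], [[0.4, -0.1, 0], [0, 0, 0], 1], [[0.566, -0.115, 0], [-0.0002, 0, 0], 1], [[0.566, -0.115, 0], [-0.0002, 0, 0], 1], [[0.566, -0.115, 0.08], [-0.0002, 0, 0], 1], [[0.566, -0.115, 0.15], [-0.0002, 0, 0], 1], [[0.566, -0.115, 0.15], [-0.0002, 0, 0], 1]]'

```text
t: 7.3
position: [472.6, 190.8, 213.5]
eef_rot: [0.117, 0.993, -0.001, -0.002]
contact_force: [-0.4, -0.1, -2.9]
width: 58.0
```

```bash
python3 -c "
from h import *
to([473.3,191.8,205])"
```

```text
t 7.3 pos [472.6 190.8 213.5] F [-0.4 -0.1 -2.9] w 58.0
shift [-0.003  0.008  0.056]
levelling turn [-0.0004 -0.0005  0.    ] toolz [-0.0036 -0.0015 -1.    ] q [ 0.38  0.25 -0.21  1.12 -0.    0.62]
```

Emit:
drive_tool --moves '[[[-0.005, 0.006, 0], [-0.0003, -0.0005, 0], 1], [[-0.005, 0.006, 0.03], [-0.0003, -0.0005, 0], 1], [[-0.005, 0.006, 0.06], [-0.0003, -0.0005, 0], 1], [[-0.005, 0.006, 0.08], [-0.0003, -0.0005, 0], 1], [[-0.005, 0.006, 0.09], [-0.0003, -0.0005, 0], 1], [[-0.005, 0.006, 0.095], [-0.0003, -0.0005, 0], 1]]'

```text
t: 7.9
position: [473.4, 191.5, 199.0]
eef_rot: [0.117, 0.993, -0.0, -0.0]
contact_force: [-0.4, -1.2, -2.7]
width: 58.0
```

```bash
python3 -c "
from h import *
to([473.3,191.8,194])"
```

```text
t 7.9 pos [473.4 191.5 199. ] F [-0.4 -1.2 -2.7] w 58.0
shift [0.001 0.002 0.034]
levelling turn [-0.0001 -0.      0.    ] toolz [-3.e-04 -5.e-04 -1.e+00] q [ 0.38  0.25 -0.24  1.08 -0.    0.62]
```

Still free at the bore entrance. I go down gently.

Emit:
drive_tool --moves '[[[0, 0, 0.01], [0, 0, 0], 1], [[0, 0, 0.02], [0, 0, 0], 1], [[0, 0, 0.027], [0, 0, 0], 1], [[0, 0, 0.033], [0, 0, 0], 1], [[0, 0, 0.033], [0, 0, 0], 1]]'

```text
t: 8.4
position: [473.8, 191.4, 194.2]
eef_rot: [0.117, 0.993, -0.0, 0.0]
contact_force: [0.9, 0.5, -2.2]
width: 57.6
```

```bash
python3 -c "
from h import *
to([473.3,191.8,193])"
```

```text
t 8.4 pos [473.8 191.4 194.2] F [ 0.9  0.5 -2.2] w 57.6
shift [0.004 0.002 0.008]
levelling turn [-0.0001  0.0001 -0.    ] toolz [ 5.e-04 -6.e-04 -1.e+00] q [ 0.38  0.26 -0.24  1.07 -0.    0.62]
```

Emit:
drive_tool --moves '[[[0, 0, 0.007], [0, 0, 0], 1], [[0, 0, 0.013], [0, 0, 0], 1], [[0, 0, 0.013], [0, 0, 0], 1]]'

```text
t: 8.7
position: [474.1, 191.4, 193.9]
eef_rot: [0.117, 0.993, 0.0, 0.001]
contact_force: [-1.9, -2.4, 9.0]
width: 58.1
```

Emit:
drive_tool --moves '[[[0, 0, 0.006], [0, 0, 0.01], 1], [[0, 0, 0.006], [0, 0, 0.022], 1], [[0, 0, 0.006], [0, 0, 0.034], 1], [[0, 0, 0.006], [0, 0, 0.046], 1], [[0, 0, 0.006], [0, 0, 0.058], 1], [[0, 0, 0.006], [0, 0, 0.07], 1], [[0, 0, 0.006], [0, 0, 0.07], 1]]'

```text
t: 9.4
position: [474.4, 191.2, 193.9]
eef_rot: [0.331, 0.944, 0.0, 0.002]
contact_force: [-0.3, -2.0, 6.4]
width: 57.8
```

```bash
python3 -c "
from h import *
print(ctrl.get_obs()['ft_torque']);to([473.3,191.8,193])"
```

```text
[-0.63037228  0.01237154 -0.08124347]
t 9.4 pos [474.4 191.2 193.9] F [-0.3 -2.   6.4] w 57.8
shift [ 0.008 -0.002  0.006]
levelling turn [ 0.0003  0.0005 -0.    ] toolz [ 3.6e-03 -4.0e-04 -1.0e+00] q [ 0.38  0.25 -0.25  1.07 -0.    1.06]
```

Emit:
drive_tool --moves '[[[0.004, 0, 0.007], [0, 0.0004, 0.01], 1], [[0.004, 0, 0.007], [0, 0.0004, 0.02], 1], [[0.004, 0, 0.007], [0, 0.0004, 0.03], 1], [[0.004, 0, 0.007], [0, 0.0004, 0.04], 1], [[0.004, 0, 0.007], [0, 0.0004, 0.05], 1], [[0.004, 0, 0.007], [0, 0.0004, 0.06], 1], [[0.004, 0, 0.007], [0, 0.0004, 0.06], 1]]'

```text
t: 10.1
position: [474.5, 190.3, 192.5]
eef_rot: [0.501, 0.865, 0.0, 0.002]
contact_force: [2.4, -4.7, -1.5]
width: 57.7
```

```bash
python3 -c "
from h import *
print(ctrl.get_obs()['ft_torque']);to([473.3,191.8,193])"
```

```text
[-1.24322742 -0.65830937  0.18752991]
t 10.1 pos [474.5 190.3 192.5] F [ 2.4 -4.7 -1.5] w 57.7
shift [ 0.013 -0.002 -0.003]
levelling turn [ 0.0003  0.0005 -0.    ] toolz [ 0.0031 -0.0017 -1.    ] q [ 0.38  0.26 -0.25  1.06 -0.    1.43]
```

The cup has dropped below the resting height, which means the splines are engaged. I press down in small steps.

Emit:
drive_tool --moves '[[[0, 0, 0.005], [0, 0, -0.002], 1], [[0, 0, 0.012], [0, 0, -0.004], 1], [[0, 0, 0.02], [0, 0, -0.004], 1], [[0, 0, 0.02], [0, 0, -0.004], 1]]'

```text
t: 10.5
position: [474.7, 190.0, 189.3]
eef_rot: [0.49, 0.871, -0.0, 0.002]
contact_force: [1.9, -4.5, -0.4]
width: 57.7
```

```bash
python3 -c "
from h import *
print(ctrl.get_obs()['ft_torque']);to([473.3,191.8,186])"
```

```text
[-1.08519456 -0.66168879  0.14086451]
t 10.5 pos [474.7 190.  189.3] F [ 1.9 -4.5 -0.4] w 57.7
shift [ 0.015 -0.002  0.022]
levelling turn [0.0002 0.0006 0.    ] toolz [ 0.0034 -0.0026 -1.    ] q [ 0.38  0.26 -0.25  1.06 -0.    1.41]
```

Emit:
drive_tool --moves '[[[-0.003, 0, 0.006], [0, 0.0004, 0], 1], [[-0.005, 0, 0.014], [0, 0.0004, 0], 1], [[-0.005, 0, 0.022], [0, 0.0004, 0], 1], [[-0.005, 0, 0.026], [0, 0.0004, 0], 1], [[-0.005, 0, 0.026], [0, 0.0004, 0], 1]]'

```text
t: 11.0
position: [475.0, 189.5, 185.4]
eef_rot: [0.49, 0.872, 0.0, 0.001]
contact_force: [0.5, -3.1, 2.2]
width: 57.9
```

```bash
python3 -c "
from h import *
print(ctrl.get_obs()['ft_torque']);to([474.7,190,178.3])"
```

```text
[-0.79885009 -0.21057263  0.23459063]
t 11.0 pos [475.  189.5 185.4] F [ 0.5 -3.1  2.2] w 57.9
shift [ 0.004 -0.     0.048]
levelling turn [0.0003 0.0002 0.    ] toolz [ 2.e-03 -2.e-04 -1.e+00] q [ 0.38  0.26 -0.26  1.05 -0.    1.41]
```

Emit:
drive_tool --moves '[[[-0.002, 0, 0.01], [0.0002, 0.0002, 0], 1], [[-0.003, 0, 0.02], [0.0002, 0.0002, 0], 1], [[-0.003, 0, 0.03], [0.0002, 0.0002, 0], 1], [[-0.003, 0, 0.04], [0.0002, 0.0002, 0], 1], [[-0.003, 0, 0.046], [0.0002, 0.0002, 0], 1], [[-0.003, 0, 0.046], [0.0002, 0.0002, 0], 1]]'

```text
t: 11.6
position: [475.2, 189.3, 180.4]
eef_rot: [0.49, 0.872, 0.001, 0.0]
contact_force: [-2.9, -5.2, 11.9]
width: 57.9
```

```bash
python3 -c "
from h import *
print(ctrl.get_obs()['ft_torque']);to([474.7,190,178.3])"
```

```text
[-1.00625564  0.6092709   0.33647552]
t 11.6 pos [475.2 189.3 180.4] F [-2.9 -5.2 11.9] w 57.9
shift [ 0.006 -0.     0.014]
levelling turn [ 0.0003 -0.0001  0.    ] toolz [ 0.0015  0.0013 -1.    ] q [ 0.38  0.26 -0.27  1.04  0.    1.4 ]
```

Emit:
drive_tool --moves '[[[-0.001, 0, 0.015], [0.0002, 0, 0], 1], [[-0.001, 0, 0.021], [0.0002, 0, 0], 1], [[-0.001, 0, 0.027], [0.0002, 0, 0], 1], [[-0.001, 0, 0.03], [0.0002, 0, 0], 1], [[-0.001, 0, 0.03], [0.0002, 0, 0], 1], [[-0.001, 0, 0.03], [0.0002, 0, 0], 1]]'

```text
t: 12.2
position: [475.2, 189.3, 178.4]
eef_rot: [0.49, 0.872, 0.001, 0.0]
contact_force: [-3.4, -5.1, 17.7]
width: 57.7
```

```bash
python3 -c "
from h import *
print(ctrl.get_obs()['ft_torque']);to([474.7,190,178.3]);c=cap('scene','s9');d=cap('top','t9')
f=lambda i,u,v:cv2.resize(i['frame'][v-45:v+45,u-60:u+60,::-1],(400,300),interpolation=cv2.INTER_CUBIC)
w=cap('wrist','w9')
cv2.imwrite('pics/c9.png',np.vstack([np.hstack([f(c,300,225),f(d,240,195)]),np.hstack([cv2.resize(w['frame'][:,:,::-1],(400,300)),f(d,300,160)])]))
to([474.7,190,178.3])"
```

```text
[-1.252859    0.95855047  0.26000111]
t 12.2 pos [475.2 189.3 178.4] F [-3.4 -5.1 17.7] w 57.7
shift [ 0.006 -0.     0.001]
levelling turn [ 0.0004 -0.0001 -0.    ] toolz [ 0.002   0.0016 -1.    ] q [ 0.38  0.26 -0.27  1.03  0.    1.4 ]
t 12.35 pos [475.2 189.3 178.4] F [-3.9 -5.1 19.2] w 58.1
shift [ 0.006 -0.     0.001]
levelling turn [ 0.0004 -0.      0.    ] toolz [ 0.002   0.0016 -1.    ] q [ 0.38  0.26 -0.27  1.03  0.    1.4 ]
```

View pics/c9.png

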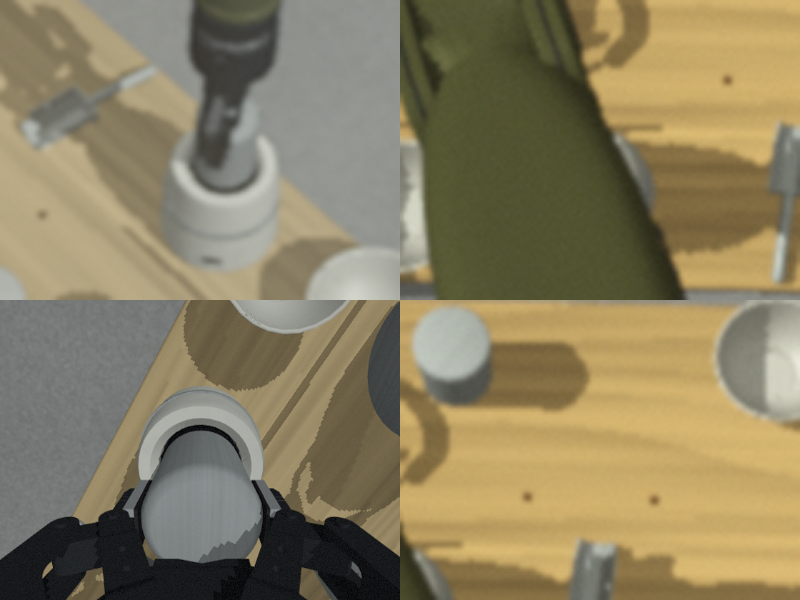

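The wrist view shows the cup seated upright and centred in the well. Its top spans columns ~197–368, as it did at pick-up, so it has not slipped, and the bystanders in view are untouched. One slightly firmer push should confirm the hard stop.

Emit:
drive_tool --moves '[[[0, 0, 0.018], [0, 0, 0], 1], [[0, 0, 0.022], [0, 0, 0], 1], [[0, 0, 0.022], [0, 0, 0], 1], [[0, 0, 0.022], [0, 0, 0], 1], [[0, 0, 0.022], [0, 0, 0], 1], [[0, 0, 0.022], [0, 0, 0], 1]]'

```text
t: 12.95
position: [475.0, 189.3, 177.9]
eef_rot: [0.49, 0.872, 0.002, 0.001]
contact_force: [-4.5, -5.7, 20.6]
width: 57.8
```

```bash
python3 -c "
from h import *
to([474.7,190,178.3]); cap('wrist','w10')
d=cv2.absdiff(cv2.imread('pics/w9.png'),cv2.imread('pics/w10.png'));print(d[220:400,200:365].mean())"
```

```text
t 12.95 pos [475.  189.3 177.9] F [-4.5 -5.7 20.6] w 57.8
shift [ 0.005  0.001 -0.002]
levelling turn [ 0.0007 -0.      0.    ] toolz [ 0.0038  0.0023 -1.    ] q [ 0.38  0.26 -0.28  1.03  0.    1.4 ]
2.908877665544332
```

```bash
python3 -c "
from h import *
print(ctrl.job_done());to([475,189.3,177.9])"
```

```text
the job is handed in; nothing more can be done
None
the job is handed in; nothing more can be done
```

I lifted the steel cup with the black collar off the shelf and set it in the mill's well. I turned it about 50° under a light lean until it dropped over the coupling, then pushed it down to the stop. I handed the job in at about 13 s, still gripping and pushing; no verdict was reported.

**Height:** at the last check the TCP was at z 177.9. That puts the cup about 84.6 mm above the mill's underside, against 85 mm for fully down. The figure assumes no slip in the grip, and the cup's width in the wrist image was unchanged, which supports that.

**Stop:** a firmer final push gained only 0.5 mm, and the tool read about 21 N upward. I take that as the hard stop, with the switch ring down.

**Upright and gripped:** the tool was within 0.005 rad of vertical, and the fingers were closed on the cup at 57.8 mm.

**Disagreement:** in the well the tool settled at (475.0, 189.3), about 2–3 mm from the axis I measured with the cameras, (473.3, 191.3). A side force of about 7 N remained. I put this down to calibration error, since the 65 mm bore holds the 62 mm collar within about 1.5 mm of the axis.

**Bystanders:** none looked moved in the last views. The arm hid part of the top view, and the last crops did not cover the teapot or the clamp.

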